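# Test the printer's twist-release stop button

### The job

Test the winged mushroom stop button on the 3D printer's control box: press it straight in until it stays in by itself, and let go. Then twist it clockwise (seen from above) by pushing one of its wings sideways with a fingertip until it springs back out, and leave it fully out and turned home. Do not pinch or grip the button, and leave the loose things around the box where they are.

Things in the scene. Friction and masses are not known exactly. Their poses are not given: they have to be found in the camera images.
- control_box: Fixed grey box, 140 x 120 mm, 60 mm high. Origin on the table exactly below the button's axis; the box reaches from 55 mm to -x to 85 mm to +x of it and 60 mm either way in y; z up. A round black collar, 38 mm across and 12 mm high, stands on its flat top around the button's stem; a flat screen lies 62 mm to +x of it.
- mushroom: Stop button head: cap 40 mm across with two wings in line on opposite sides, 76 mm tip to tip, each 10 mm thick, 14 mm high, with upright flat sides. Out: cap 88 to 112 mm above the table, wings 90 to 104 mm; latched: about 7 mm lower. z = button axis (up), x along the wings and turning with them; at twist 0 its axes match the box's. Origin on the axis, at table height when out.
- stop_top (a point): Centre of the flat (24 mm across) top of the mushroom cap, on the button's axis, 112 mm above the table when fully out; moves and turns with the head, x along the wings, z up.
- stop_press (a joint): How far the head is pressed down, m: 0 fully out, end stop 0.010. A spring pushes it out (4 N at 0, 8 N at 0.010); a catch adds 1 to 2 N on the way, so a straight push of 9 to 14 N reaches the end stop. Pressed to the end stop with the wings at home, the catch snaps over and holds it in at about 0.007 when let go.
- stop_twist (a joint): How far the head is turned clockwise seen from above, rad: 0 home, end stop 1.0. A light spring brings it home (0.025 N m at 0, 0.075 N m at 1.0: 1 to 3 N at a wing). When latched, turning past some 0.25 to 0.5 frees the catch and the head springs out.
- printed_clip: Bystander: loose open ring-shaped clip of printed plastic, about 90 mm across and 40 mm high. Origin at the centre of its underside.
- screw_jar: Bystander: loose small round jar, 56 mm across, 55 mm high. Origin at the centre of its underside.
- printed_knob: Bystander: loose printed knob lying on the table, a disc 52 mm across and 16 mm high with a 24 mm stub up to 42 mm. It has nothing to do with the stop button. Origin at the centre of its underside.
- glue_stick: Bystander: standing glue stick, 30 mm across, 95 mm high. Origin at the centre of its underside.
There are look-alikes about, which are no part of the job. Of the things that look like the control_box, take the one that is nearest to the robot's base at the start.

How it is judged:
On the way, in this order (a step that is already met when the one before it is completed fails the run):
1. the button is pressed in, stays in by itself and is let go (value of joint stop_press above 0.005 m and contact force between mushroom and the fingers below 0.2 N and contact force between mushroom and the arm below 0.2 N), for 0.15 s.
2. the head is twisted clockwise far enough to free the catch and has sprung out (value of joint stop_press below 0.004 m and value of joint stop_twist above 0.15 rad).
At the end, for the whole second after the job is handed in: The stop button is fully out again (pressed less than 1.5 mm) and turned home (within 0.1 rad), after having been latched in, let go, and freed by a clockwise twist (value of joint stop_press below 0.0015 m and value of joint stop_twist below 0.1 rad); the robot touches nothing.
It fails at once if the button is gripped: a wing or the cap lies between the fingers (the point between the finger pads is inside the head) (z of the grasp point in the frame of stop_top below 0.004 m and x of the grasp point in the frame of stop_top between -0.038 and 0.038 m and y of the grasp point in the frame of stop_top between -0.006 and 0.006 m).
It fails at once if a bystander is moved by more than 15 mm, lifted or knocked over (distance of any of printed_clip, screw_jar, printed_knob, glue_stick from where it was at the start of the episode above 0.015 m or angle between any of printed_clip, screw_jar, printed_knob, glue_stick's own z axis and vertical above 0.3 rad).
It also fails if it takes over 38 s, if anything falls off the work surface, if the arm or the gripper's body presses on something with over 40 N, if the wrist force passes 120 N, or if a joint passes its speed limit or range.

### The arm

A 6-joint arm with a two-finger parallel gripper is mounted at the origin on the work surface. World frame = base frame: x ahead of the robot, y to its left, z up, the work surface at z = 0. Lengths are in m, angles in rad, forces in N, time in s.
With the tool pointing down it reaches from about 0.35 to 0.775 m from the base axis. Payload 7.3 kg.
Tool frame: the origin (TCP) lies midway between the tips of the shut fingers; the grasp point (between the pads) lies 19 mm behind it (env.pinch_z is the distance from the TCP to the grasp point, in m); z points along the fingers, x is the direction in which the jaws open and shut, and the axes are right-handed (so a half turn about z gives the same grasp; the last joint's range is limited). The gripper opens to 92 mm and grips with 3 to 60 N. Pads are 19 mm wide; open, the fingers measure 130 mm over their backs; the gripper's body (75 mm by 190 mm) begins 47 mm behind the grasp point.
Start: joints at [-1.463, 0.342, 1.524, -0, 1.275, -0.146], TCP at [0.132, -0.508, 0.227] pointing down, gripper open.
Joint ranges: [-2.53, 2.53], [-0.77, 2.02], [0.04, 2.7], [-1, 4.14], [0.28, 2.66], [-3.11, 3.11]. Speed limits (rad/s): [2.57, 2.57, 3.14, 3.14, 3.14, 3.14].

### API

Orientations are given as [roll, pitch, yaw] about the fixed x, y, z axes, in that order (R = Rz(yaw) Ry(pitch) Rx(roll)).
In Python, from plant import status, imaging, job, env gives the robot as it stands.
- The arm moves only by the tool apply_moves, never from a script. Its arguments are lists of equal length, an entry for each row: "linear": the shift along the world's x, y, z normalised to -1 to 1, where 1 is 0.025 m, a list of three; "dr": the turn, a rotation vector about the world's x, y, z normalised to -1 to 1, where 1 is 6 degrees, a list of three. A call has 1 to 5 rows; each row shifts and turns the commanded pose from where the row before left it; what a row does not reach is not made up. A row lasts 1/10 s, in which the tool goes at most 50 mm and 8.59 degrees, less where a joint would pass 70% of its speed; a pose out of reach is approached as far as the arm can. A call with a number of a shift or a turn outside -1 to 1 is refused whole. A call with a gripper value outside its range is refused whole. "gripper" is the opening, from 0 (shut) to 1 (fully open), set as the call begins (left out, the last holds). The fingers move at their own pace and stop on an object; "force" is the grip in N (left out, the last holds). Time passes only in rows, so rows that do not move let the fingers close. It gives the time, the measured TCP pose, the force and the opening at its end, in the units of the state.
- status.sense(): the state, without advancing time (a new reading comes with each control period).
- imaging.capture(name): name is "scene" or "top"; returns a dict with "color" (400x640x3 uint8, red, green, blue), "fx", "fy", "cx", "cy" (pixels), "dist" ([k1, k2, p1, p2, k3] as OpenCV has them; the pictures are not rectified), "origin" and "attitude" of the camera in the world. Camera axes: x right, y up, looking along -z (the intrinsics and any distortion apply to the point x, -y, -z); pixel columns grow to the right and rows downward; lengths in m; the calibration is good to about 2 mm. A picture is of the moment at which its call begins. There is no depth.
- job.finish_job(): hands the job in, once; it reports no verdict.
The state is a dict: "time": time; "joint_positions": joint angles; "dq": joint speeds; "effort": joint torques, N m; "tool_pos": TCP position; "tcp_rot": TCP orientation; "force": force on the tool from outside, world axes, zero at the start; "torque": the same for the moment, N m; "width": finger opening in m.
Only numpy, scipy, OpenCV 4.12 (cv2) and the standard library are available. Lean on these libraries where they do the work, as an engineer would, in place of code of your own. Each camera call takes 0.05 s, during which the arm holds its last target. There are 200 camera calls.

## Working session

There is one attempt and no reset: what is moved stays moved. The work goes in short steps, Python scripts to look and compute and a tool call to move; the robot and the scene stay as the last step left them, time stands still between calls to the robot, and variables do not carry over. Pictures are saved under pics/ and viewed, on a budget of 10 in all, crops included, one or two more only if the job needs it, and the job is handed in when it is done.

Besides the shell and the picture viewer there is one more tool, called after ">>>" as name(argument=value, ...) on one line, values as JSON. apply_moves: Moves the arm, as the interface text tells. Its arguments: {"type":"object","properties":{"linear":{"type":"array","items":{"type":"array","items":{"type":"number"}}},"dr":{"type":"array","items":{"type":"array","items":{"type":"number"}}},"gripper":{"type":"number"},"force":{"type":"number"}},"required":["linear","dr"]}

```bash
mkdir -p pics; python3 - <<'E'
from plant import status, imaging, env
import cv2
s=status.sense(); print(s)
print(env.pinch_z)
for n in("scene","top"):
    c=imaging.capture(n); cv2.imwrite(f"pics/{n}0.png",c["color"][:,:,::-1])
    print(n,{k:v for k,v in c.items() if k!="color"})
E
```

```text
{'time': 0.0, 'joint_positions': array([-1.46301276e+00,  3.42735013e-01,  1.52503118e+00, -1.62834470e-05,
        1.27537694e+00, -1.45985202e-01]), 'dq': array([-0.00064812,  0.001496  ,  0.00253028,  0.00010179, -0.00113786,
       -0.00080018]), 'effort': array([ 2.95395446e-03, -4.31244206e+01, -2.44215006e+01,  7.19854049e-02,
        5.60346083e-02, -1.53154861e-04]), 'tool_pos': array([ 0.1317831 , -0.50776957,  0.22603364]), 'tcp_rot': array([-3.14138252e+00,  1.53624687e-03, -1.31702264e+00]), 'force': array([0.48877209, 0.72103099, 0.20156428]), 'torque': array([ 0.01508205,  0.00609591, -0.03478123]), 'width': 0.09167090112055742}
0.0188
scene {'fx': 429.5885461916375, 'fy': 429.5885461916375, 'cx': 309.41716174101117, 'cy': 199.16815407541566, 'dist': array([0.01999659, 0.        , 0.        , 0.        , 0.        ]), 'origin': array([0.85409448, 0.6184618 , 0.74171022]), 'attitude': array([0.74095361, 0.0052035 , 2.63940819])}
top {'fx': 371.3227606875132, 'fy': 371.3227606875132, 'cx': 326.79046340819934, 'cy': 195.87338781400274, 'dist': array([0.02127694, 0.        , 0.        , 0.        , 0.        ]), 'origin': array([0.41927097, 0.11513348, 0.90776332]), 'attitude': array([ 2.32912346e-01,  1.14713588e-03, -1.69897075e+00])}
```

View pics/scene0.png

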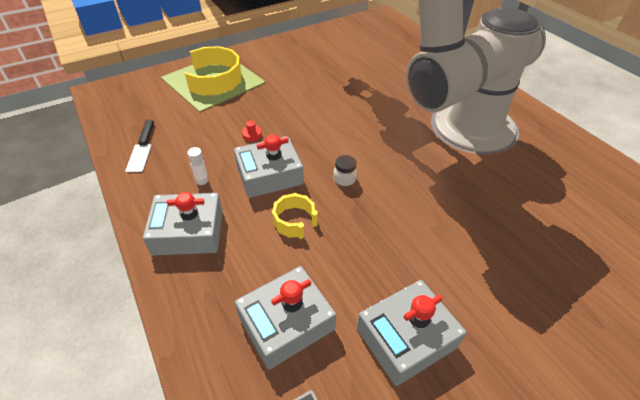

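View pics/top0.png

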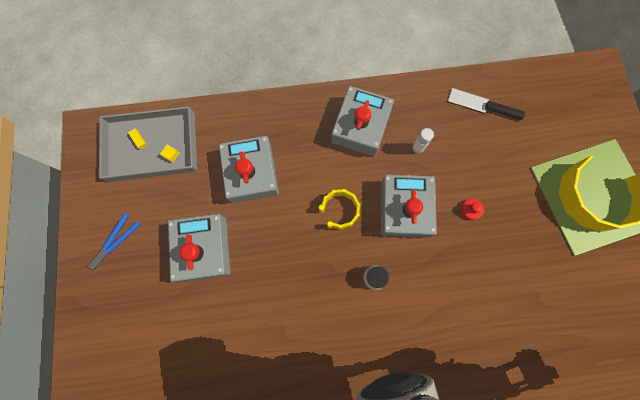

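Four look-alike boxes, with buttons in the top view at (190,253), (244,170), (363,116) and (414,208). In the scene view they are at (424,307), (291,292), (186,203) and (272,145). The red printed knob at (471,209) top is a bystander. I'll compute their distances from the base and crop the nearest.

```bash
cat > h.py <<'E'
import numpy as np, cv2
from scipy.spatial.transform import Rotation as R
from plant import imaging,status
def K(c): return np.array([[c["fx"],0,c["cx"]],[0,c["fy"],c["cy"]],[0,0,1.]])
def back(c,uv,z):
    p=cv2.undistortPoints(np.array([[uv]],float),K(c),c["dist"])[0,0]
    d=R.from_euler("xyz",c["attitude"]).apply([p[0],-p[1],-1]); o=c["origin"]
    return o+d*(z-o[2])/d[2]
def proj(c,P):
    q=R.from_euler("xyz",c["attitude"]).inv().apply(np.atleast_2d(P)-c["origin"])*[1,-1,-1]
    return cv2.projectPoints(q,np.zeros(3),np.zeros(3),K(c),c["dist"])[0][:,0]
def crop(name,u0,v0,w,h,f,out):
    c=imaging.capture(name); im=c["color"][v0:v0+h,u0:u0+w,::-1]
    cv2.imwrite(out,cv2.resize(im,None,fx=f,fy=f,interpolation=cv2.INTER_CUBIC)); return c
E
python3 - <<'E'
from h import *
t=crop("top",340,160,120,100,5,"pics/t1.png"); s=crop("scene",220,110,100,90,6,"pics/s1.png")
for uv in [(190,253),(244,170),(363,116),(414,208)]:
    p=back(t,uv,.108); print(p,np.hypot(*p[:2]))
for uv in [(424,307),(291,292),(186,203),(272,143)]:
    p=back(s,uv,.108); print(p,np.hypot(*p[:2]))
print("jar",back(t,(376,277),.05),"glue",back(t,(427,134),.095),"knob",back(t,(471,209),.016),"clip",back(t,(340,210),.02))
E
```

```text
[0.52085646 0.39668817 0.108     ] 0.6547159334776373
[0.6907047  0.26879095 0.108     ] 0.7411622992434344
[ 0.78639986 -0.01630277  0.108     ] 0.7865688298204058
[ 0.55593559 -0.09442062  0.108     ] 0.5638968302506915
[0.52960702 0.40635258 0.108     ] 0.6675372724973107
[0.70583187 0.27778368 0.108     ] 0.7585264706544386
[ 0.79694701 -0.00114498  0.108     ] 0.7969478296726688
[ 0.56899853 -0.0841182   0.108     ] 0.5751827552066485
jar [0.42061799 0.00412403 0.05      ] glue [ 0.72796362 -0.15975683  0.095     ] knob [ 0.55152562 -0.25549103  0.016     ] clip [0.58908458 0.061844   0.02      ]
```

View pics/t1.png

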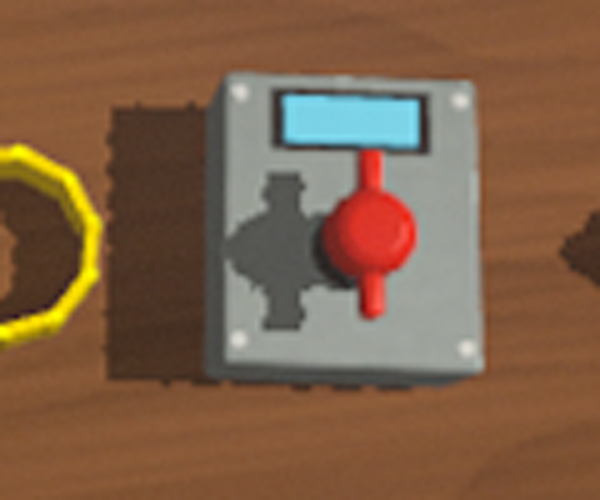

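View pics/s1.png

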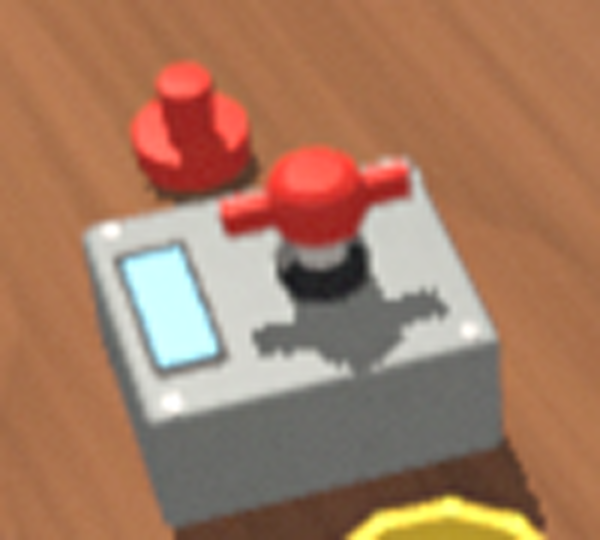

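```bash
cat > fit.py <<'E'
from h import *
from scipy.optimize import least_squares
t=imaging.capture("top"); s=imaging.capture("scene")
T=[((.085,.06,.06),(228,75)),((.085,-.06,.06),(474,83)),((-.055,-.06,.06),(484,364)),((-.055,.06,.06),(216,364)),((.038,0,.104),(370,150)),((-.038,0,.097),(371,318)),((0,0,.1),(369,237))]
S=[((.085,-.06,.06),(85,234)),((.085,.06,.06),(152,424)),((-.055,.06,.06),(497,338)),((-.055,-.06,.06),(410,160)),((.038,0,.097),(232,217)),((-.038,0,.097),(402,180)),((0,0,.1),(316,197))]
tp=np.array([((a+.5)/5+339.5,(b+.5)/5+159.5) for _,(a,b) in T]); sp=np.array([((a+.5)/6+219.5,(b+.5)/6+109.5) for _,(a,b) in S])
def res(x,sets):
    r=[]
    for c,L,px in sets:
        P=R.from_euler("z",x[2]).apply([l[0] for l in L])+[x[0],x[1],0]
        r.append(proj(c,P)-px)
    return np.concatenate(r).ravel()
for sets in ([(t,T,tp)],[(s,S,sp)],[(t,T,tp),(s,S,sp)]):
    f=least_squares(res,[.56,-.09,0],args=(sets,)); print(f.x.round(4)); print(f.fun.reshape(-1,2).round(1).tolist())
E
python3 fit.py
```

```text
[ 0.5612 -0.0963 -0.1664]
[[-1.3, -0.8], [0.2, -0.6], [-0.0, 2.0], [0.9, -0.0], [0.1, -0.3], [-0.2, 0.3], [0.2, -0.7]]
[ 0.5634 -0.0951 -0.1629]
[[-1.0, -1.0], [-0.4, 0.4], [1.3, 0.3], [0.1, -1.2], [-1.7, 1.1], [1.6, 0.0], [0.1, -0.2]]
[ 0.5621 -0.0961 -0.165 ]
[[-1.5, -1.1], [0.0, -1.0], [-0.1, 1.6], [0.8, -0.4], [-0.1, -0.7], [-0.4, -0.1], [0.0, -1.1], [-0.6, -1.5], [-0.1, -0.1], [1.5, -0.1], [0.5, -1.5], [-1.4, 0.7], [1.9, -0.4], [0.4, -0.6]]
```

Every fit agrees: the target is the box at about (0.562, -0.096) with yaw -0.165, 0.56 m from the base. The next nearest is at 0.66 m, and this one also has the bystanders around it. The close crops show an intact winged button at home. I'll shut the gripper and travel above it, turning the jaw axis to lie along the box's y.

>>> apply_moves(linear=[[0.95,0.91,0],[0.95,0.91,0],[0.95,0.91,0],[0.95,0.91,0],[0.95,0.91,0]], dr=[[0,0,-1],[0,0,-1],[0,0,-1],[0,0,-1],[0,0,0]], gripper=0, force=20)

```text
time: 0.8
tool_pos: [0.2514, -0.3934, 0.2268]
tcp_rot: [-3.142, -0.0, -1.739]
force: [0.6, -0.1, 0.0]
width: 0.0563
```

>>> apply_moves(linear=[[0.95,0.91,0],[0.95,0.91,0],[0.95,0.91,0],[0.95,0.91,0],[0.95,0.91,0]], dr=[[0,0,0],[0,0,0],[0,0,0],[0,0,0],[0,0,0]])

```text
time: 1.3
tool_pos: [0.3701, -0.2796, 0.2268]
tcp_rot: [-3.141, -0.0, -1.736]
force: [1.1, -0.5, -0.5]
width: 0.0162
```

>>> apply_moves(linear=[[0.95,0.91,0],[0.95,0.91,0],[0.95,0.91,0],[0.95,0.91,0],[0,0,0]], dr=[[0,0,0],[0,0,0],[0,0,0],[0,0,0],[0,0,0]])

```text
time: 1.8
tool_pos: [0.4663, -0.1873, 0.2266]
tcp_rot: [-3.141, 0.001, -1.732]
force: [0.4, -0.1, 0.6]
width: 0.0003
```

>>> apply_moves(linear=[[0.957,0.913,0],[0.957,0.913,-0.7],[0.957,0.913,-0.9],[0.957,0.913,-0.9],[0,0,-0.6]], dr=[[0,0,0],[0,0,0],[0,0,0],[0,0,0],[0,0,0]])

```text
time: 2.3
tool_pos: [0.5612, -0.0964, 0.1474]
tcp_rot: [3.141, 0.001, -1.733]
force: [0.2, 0.2, 0.7]
width: 0.0001
```

>>> apply_moves(linear=[[0,0,0],[0,0,0]], dr=[[0,0,0],[0,0,0]])

```text
time: 2.5
tool_pos: [0.5597, -0.0991, 0.1495]
tcp_rot: [3.141, -0.0, -1.736]
force: [-0.2, -0.0, 0.6]
width: 0.0004
```

```bash
python3 - <<'E'
from h import *
crop("top",350,150,120,100,4,"/tmp/a.png");s=crop("scene",210,90,120,100,4,"/tmp/b.png")
cv2.imwrite("pics/over.png",cv2.vconcat([cv2.imread("/tmp/a.png")[:300],cv2.imread("/tmp/b.png")[:300]]))
E
```

```text
(no output)
```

View pics/over.png

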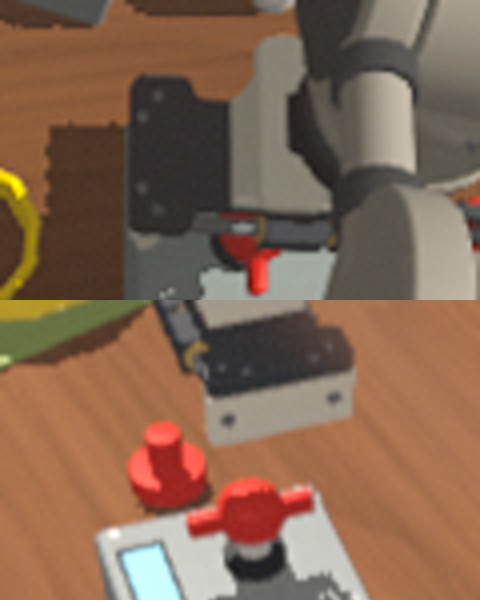

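```bash
python3 - <<'E'
from h import *
st=status.sense(); p=st["tool_pos"]; Rt=R.from_euler("xyz",st["tcp_rot"]); print(p,st["force"])
for n in("top","scene"):
    c=imaging.capture(n)
    for l in [(0,0,0),(0,0,-.019),(0,0,-.066),(.0375,0,-.066),(.095,0,-.066),(-.095,0,-.066),(0,.095,-.066)]:
        print(n,l,proj(c,p+Rt.apply(l))[0].round(1))
    cv2.imwrite(f"pics/{n}_f.png",c["color"][:,:,::-1])
a=cv2.imread("pics/scene_f.png")[40:240,180:380]; cv2.imwrite("pics/sc2.png",cv2.resize(a,None,fx=3,fy=3,interpolation=cv2.INTER_CUBIC))
E
```

```text
[ 0.56020904 -0.09941871  0.15050095] [-0.06198255 -0.30242989  0.59554316]
top (0, 0, 0) [420.6 201.6]
top (0, 0, -0.019) [422.9 199.7]
top (0, 0, -0.066) [429.1 194.3]
top (0.0375, 0, -0.066) [448.8 195. ]
top (0.095, 0, -0.066) [479.2 196.1]
top (-0.095, 0, -0.066) [379.3 192.5]
top (0, 0.095, -0.066) [430.4 244.1]
scene (0, 0, 0) [271.3 123.1]
scene (0, 0, -0.019) [270.7 116.1]
scene (0, 0, -0.066) [269.1  97.9]
scene (0.0375, 0, -0.066) [264.4  88.4]
scene (0.095, 0, -0.066) [257.7  74.8]
scene (-0.095, 0, -0.066) [282.1 124.2]
scene (0, 0.095, -0.066) [311.5  89.4]
```

View pics/sc2.png

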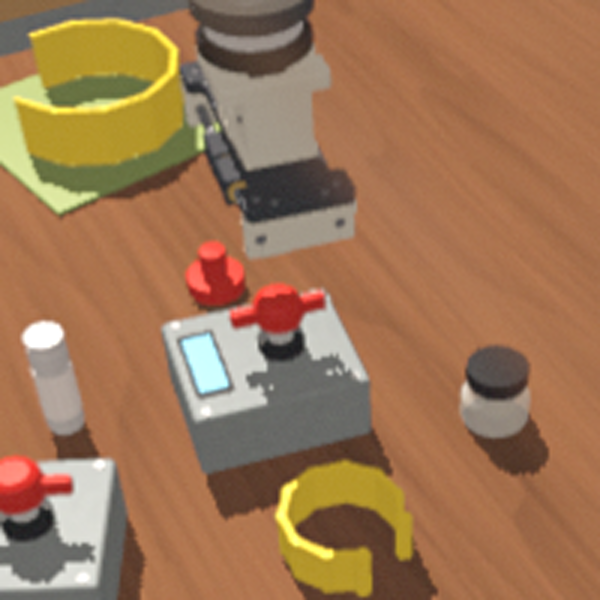

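The wrapped view shows the gripper body's end face hiding the fingertips. Its projected edge, at (282,124) in the full frame, matches the picture, so the tool pose is consistent. I'll correct by about 2-3 mm and come down to just above the cap.

>>> apply_moves(linear=[[0.07,0.13,-0.5],[0,0,-0.5],[0,0,-0.3],[0,0,0],[0,0,0]], dr=[[0,0,0],[0,0,0],[0,0,0],[0,0,0],[0,0,0]])

```text
time: 3.2
tool_pos: [0.5617, -0.0951, 0.1163]
tcp_rot: [3.141, 0.0, -1.736]
force: [-0.4, -0.4, -0.4]
width: 0.0001
```

>>> apply_moves(linear=[[0,0,-0.1],[0,0,-0.1],[0,0,-0.1],[0,0,0],[0,0,0]], dr=[[0,0,0],[0,0,0],[0,0,0],[0,0,0],[0,0,0]])

```text
time: 3.7
tool_pos: [0.5622, -0.0953, 0.1099]
tcp_rot: [-3.14, -0.0, -1.736]
force: [0.2, 1.1, 5.2]
width: 0.0005
```

>>> apply_moves(linear=[[0,0,-0.1],[0,0,-0.1],[0,0,-0.06],[0,0,0],[0,0,0]], dr=[[0,0,0],[0,0,0],[0,0,0],[0,0,0],[0,0,0]])

```text
time: 4.2
tool_pos: [0.5623, -0.0953, 0.1036]
tcp_rot: [-3.14, -0.0, -1.736]
force: [-0.6, 0.8, 7.1]
width: 0.0005
```

>>> apply_moves(linear=[[0,0,-0.06],[0,0,0],[0,0,0]], dr=[[0,0,0],[0,0,0],[0,0,0]])

```text
time: 4.5
tool_pos: [0.5623, -0.0953, 0.1023]
tcp_rot: [-3.14, -0.0, -1.736]
force: [-0.9, 1.1, 7.1]
width: 0.0009
```

>>> apply_moves(linear=[[0,0,-0.06],[0,0,0],[0,0,0]], dr=[[0,0,0],[0,0,0],[0,0,0]])

```text
time: 4.8
tool_pos: [0.5627, -0.0954, 0.1021]
tcp_rot: [-3.138, -0.001, -1.736]
force: [-3.1, 1.1, 16.2]
width: 0.0002
```

>>> apply_moves(linear=[[0,0,-0.04],[0,0,0],[0,0,0]], dr=[[0,0,0],[0,0,0],[0,0,0]])

```text
time: 5.1
tool_pos: [0.563, -0.0955, 0.102]
tcp_rot: [-3.137, -0.001, -1.736]
force: [-4.0, 0.7, 20.9]
width: 0.0005
```

The head is on its end stop: the force jumped to about 21 N at z = 0.102. I'll let go straight up. A force of about 0 once the tip passes 0.105 will mean it latched.

>>> apply_moves(linear=[[0,0,0.15],[0,0,0.15],[0,0,0.2],[0,0,0],[0,0,0]], dr=[[0,0,0],[0,0,0],[0,0,0],[0,0,0],[0,0,0]])

```text
time: 5.6
tool_pos: [0.5617, -0.0951, 0.111]
tcp_rot: [3.141, -0.0, -1.736]
force: [0.3, 0.1, 0.4]
width: 0.0004
```

>>> apply_moves(linear=[[0,0,0.6],[0,0,0.6],[0,0,0],[0,0,0]], dr=[[0,0,0],[0,0,0],[0,0,0],[0,0,0]])

```text
time: 6.0
tool_pos: [0.5616, -0.0951, 0.1407]
tcp_rot: [3.141, -0.0, -1.736]
force: [-0.5, -0.1, -0.9]
width: 0.0005
```

```bash
python3 - <<'E'
from h import *
crop("scene",220,110,100,90,6,"pics/latched.png"); s=status.sense(); print(s["tool_pos"],s["force"])
E
```

```text
[ 0.56130942 -0.0950095   0.1403151 ] [-0.14870067  0.03518877 -0.5296244 ]
```

View pics/latched.png

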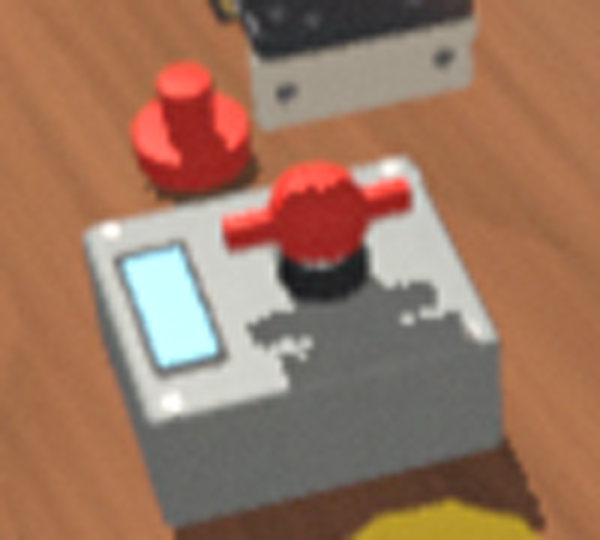

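Latched: the head sits lower, the stem is hidden, the wing tip is at (235,232) against (232,217) before, and the wings are at home. Next I move to beside the near (-x) wing on its -y side, then come down to z ≈ 0.089.

>>> apply_moves(linear=[[-0.83,-0.69,0],[-0.83,-0.69,0],[0,0,0],[0,0,-0.6],[0,0,-0.6]], dr=[[0,0,0],[0,0,0],[0,0,0],[0,0,0],[0,0,0]])

```text
time: 6.55
tool_pos: [0.5206, -0.1296, 0.1106]
tcp_rot: [-3.141, 0.0, -1.736]
force: [0.2, 0.7, -0.6]
width: 0.0007
```

>>> apply_moves(linear=[[0,0,-0.6],[0,0,-0.25],[0,0,0],[0,0,0]], dr=[[0,0,0],[0,0,0],[0,0,0],[0,0,0]])

```text
time: 6.95
tool_pos: [0.5206, -0.1296, 0.0902]
tcp_rot: [-3.141, -0.0, -1.736]
force: [0.1, 0.8, -0.1]
width: 0.0007
```

Now I push along box +y, in world direction (0.164, 0.986).

>>> apply_moves(linear=[[0.026,0.158,0],[0.026,0.158,0],[0.026,0.158,0],[0,0,0],[0,0,0]], dr=[[0,0,0],[0,0,0],[0,0,0],[0,0,0],[0,0,0]])

```text
time: 7.45
tool_pos: [0.5224, -0.1176, 0.0902]
tcp_rot: [-3.141, -0.0, -1.735]
force: [-0.5, 0.2, 0.0]
width: 0.0008
```

>>> apply_moves(linear=[[0.026,0.158,0],[0.026,0.158,0],[0,0,0],[0,0,0]], dr=[[0,0,0],[0,0,0],[0,0,0],[0,0,0]])

```text
time: 7.85
tool_pos: [0.5236, -0.1098, 0.09]
tcp_rot: [3.142, -0.0, -1.736]
force: [0.0, 0.3, 0.5]
width: 0.0005
```

>>> apply_moves(linear=[[0.026,0.158,0],[0,0,0],[0,0,0]], dr=[[0,0,0],[0,0,0],[0,0,0]])

```text
time: 8.15
tool_pos: [0.5242, -0.106, 0.09]
tcp_rot: [-3.142, -0.0, -1.736]
force: [-0.8, -0.1, -0.9]
width: 0.0008
```

```bash
python3 - <<'E'
from h import *
crop("scene",220,90,100,90,6,"pics/tw1.png"); s=status.sense(); print(s["tool_pos"],s["force"])
E
```

```text
[ 0.52423105 -0.10596994  0.09001782] [-0.53705851 -0.56781986 -0.11041115]
```

View pics/tw1.png

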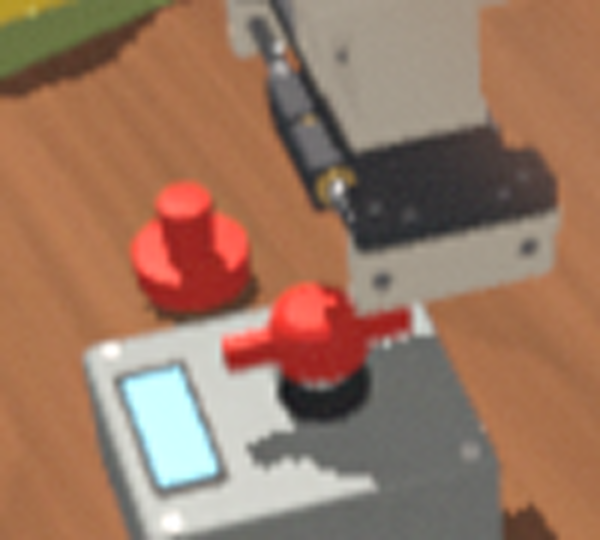

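Not touching yet: the wing is still home, with its tip at (235,352) in this crop. I continue in small steps.

>>> apply_moves(linear=[[0.02,0.12,0],[0,0,0],[0,0,0]], dr=[[0,0,0],[0,0,0],[0,0,0]])

```text
time: 8.5
tool_pos: [0.5246, -0.1029, 0.09]
tcp_rot: [3.141, -0.0, -1.736]
force: [-0.8, -1.3, 0.4]
width: 0.0006
```

>>> apply_moves(linear=[[0.02,0.12,0],[0,0,0],[0,0,0]], dr=[[0,0,0],[0,0,0],[0,0,0]])

```text
time: 8.8
tool_pos: [0.5251, -0.0998, 0.09]
tcp_rot: [3.141, -0.0, -1.736]
force: [0.5, -1.4, 0.6]
width: 0.0006
```

```bash
python3 - <<'E'
from h import *
c=crop("scene",220,90,100,90,6,"pics/tw2.png")
F=[]
for i in range(8): s=status.sense(); F.append(s["force"])
print(s["tool_pos"],F[-1]); d=s["tool_pos"][:2]-[.562,-.096]; a=.165
print(d[0]*np.cos(a)-d[1]*np.sin(a), d[0]*np.sin(a)+d[1]*np.cos(a))
for th in(0,.15,.3):
  for sg in(1,-1):
    P=R.from_euler("z",-.165-th).apply([.038*sg,0,.09])+[.562,-.096,0]; print(th,(proj(c,P)[0]-[220,90])*6)
E
```

```text
[ 0.52516033 -0.09985583  0.08995863] [-0.14066791 -1.71963612  0.50643997]
-0.03570599763105668 -0.00985446734621252
0 [223.16021419 352.45004488]
0 [412.02806489 309.37307976]
0.15 [220.49613915 343.06087254]
0.15 [415.36234557 318.51449808]
0.3 [220.05287883 333.46529339]
0.3 [416.54599023 327.99881014]
```

View pics/tw2.png

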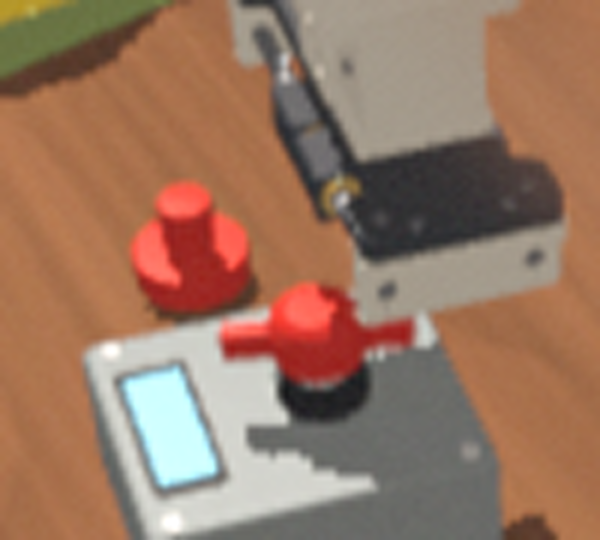

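The wing is now turned about 0.2 rad clockwise (tip up to about row 340), with about 1.5 N of side force. I push on by about 12 mm to reach 0.6 rad.

>>> apply_moves(linear=[[0.02,0.12,0],[0.02,0.12,0],[0.013,0.08,0],[0,0,0],[0,0,0]], dr=[[0,0,0],[0,0,0],[0,0,0],[0,0,0],[0,0,0]])

```text
time: 9.35
tool_pos: [0.5273, -0.0919, 0.0907]
tcp_rot: [-3.14, -0.0, -1.736]
force: [-0.7, -2.1, 5.3]
width: 0.0006
```

>>> apply_moves(linear=[[0.02,0.12,0],[0.01,0.06,0],[0,0,0],[0,0,0]], dr=[[0,0,0],[0,0,0],[0,0,0],[0,0,0]])

```text
time: 9.75
tool_pos: [0.5274, -0.0875, 0.0901]
tcp_rot: [-3.141, -0.0, -1.736]
force: [-0.1, -1.8, 4.6]
width: 0.0004
```

```bash
python3 - <<'E'
from h import *
c=crop("scene",220,90,100,90,6,"pics/tw3.png")
s=status.sense(); print(s["tool_pos"],s["force"])
E
```

```text
[ 0.52738966 -0.08749056  0.09010262] [-0.99574266 -2.55854298  4.79828426]
```

View pics/tw3.png

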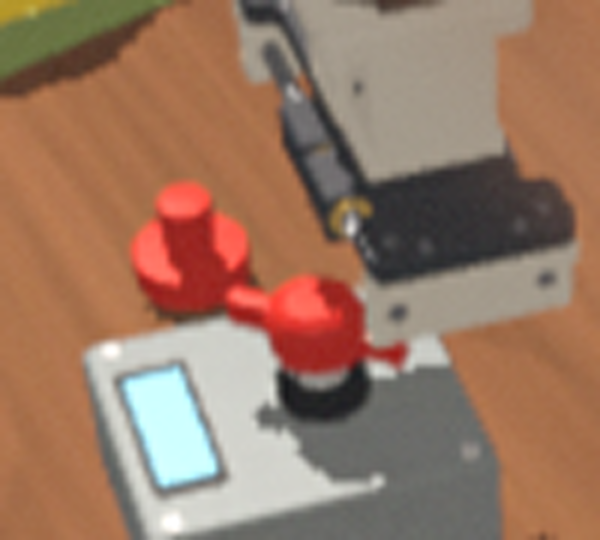

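The catch is free and the head is partly out, turned about 0.6 rad. The +5 N upward force suggests the head is rising against a wider part of the finger. I'll raise the tip by 6-7 mm, staying beside the wing, so the head can come fully out.

>>> apply_moves(linear=[[0,0,0.12],[0,0,0.12],[0,0,0],[0,0,0]], dr=[[0,0,0],[0,0,0],[0,0,0],[0,0,0]])

```text
time: 10.2
tool_pos: [0.5268, -0.0872, 0.0958]
tcp_rot: [3.141, 0.0, -1.736]
force: [-1.4, -1.8, 1.3]
width: 0.0005
```

```bash
python3 - <<'E'
from h import *
c=crop("scene",220,90,100,90,6,"pics/tw4.png")
s=status.sense(); print(s["tool_pos"],s["force"])
E
```

```text
[ 0.52689597 -0.08726864  0.0957571 ] [-2.2554867  -0.67231431  2.22068233]
```

View pics/tw4.png

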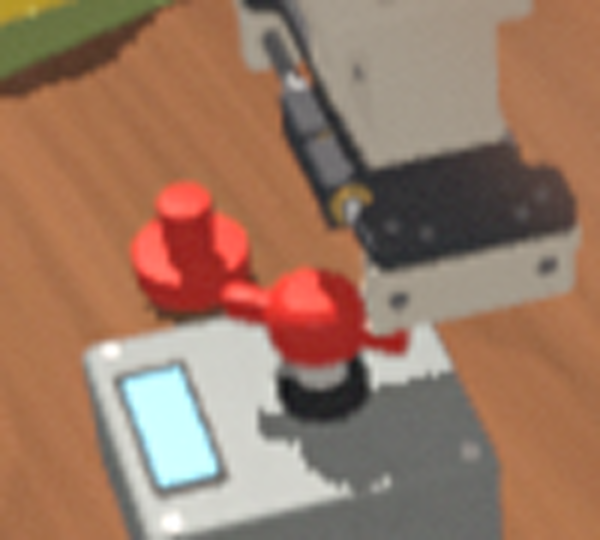

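The head is nearly fully out (cap top row about 269, against about 267 at the start) and still turned. I go 2 mm more up, then back off along box -y so the spring brings it home.

>>> apply_moves(linear=[[0,0,0.08],[0,0,0],[0,0,0]], dr=[[0,0,0],[0,0,0],[0,0,0]])

```text
time: 10.55
tool_pos: [0.5271, -0.0874, 0.0979]
tcp_rot: [3.141, -0.0, -1.736]
force: [-1.5, -0.5, 1.2]
width: 0.0005
```

>>> apply_moves(linear=[[-0.033,-0.2,0],[-0.066,-0.4,0],[-0.066,-0.4,0],[-0.066,-0.4,0],[0,0,0]], dr=[[0,0,0],[0,0,0],[0,0,0],[0,0,0],[0,0,0]])

```text
time: 11.05
tool_pos: [0.5215, -0.1241, 0.098]
tcp_rot: [-3.141, -0.0, -1.738]
force: [0.2, -1.1, 0.0]
width: 0.0008
```

>>> apply_moves(linear=[[0,0,0.8],[0,0,0.8],[-0.5,0,0.8],[-0.5,0,0],[0,0,0]], dr=[[0,0,0],[0,0,0],[0,0,0],[0,0,0],[0,0,0]])

```text
time: 11.55
tool_pos: [0.4957, -0.1224, 0.1585]
tcp_rot: [-3.141, -0.0, -1.736]
force: [-0.1, 0.2, 0.1]
width: 0.0004
```

```bash
python3 - <<'E'
from h import *
c=imaging.capture("scene"); im=c["color"][60:230,160:390,::-1]; cv2.imwrite("pics/end.png",cv2.resize(im,None,fx=3.4,fy=3.4,interpolation=cv2.INTER_CUBIC))
s=status.sense(); print(s["time"],s["tool_pos"],s["force"])
for z in(.104,.097):
  for sg in(1,-1):
    P=R.from_euler("z",-.165).apply([.038*sg,0,.097])+[.562,-.096,z-.104]; print(z,(proj(c,P)[0]-[160,60])*3.4)
E
```

```text
11.6 [ 0.49630606 -0.12242128  0.15818665] [ 0.08796163  0.81228146 -0.64580801]
0.104 [329.46745848 293.80948153]
0.104 [437.06373835 269.40537543]
0.097 [330.45745471 301.7216921 ]
0.097 [437.48257011 277.31141186]
```

View pics/end.png

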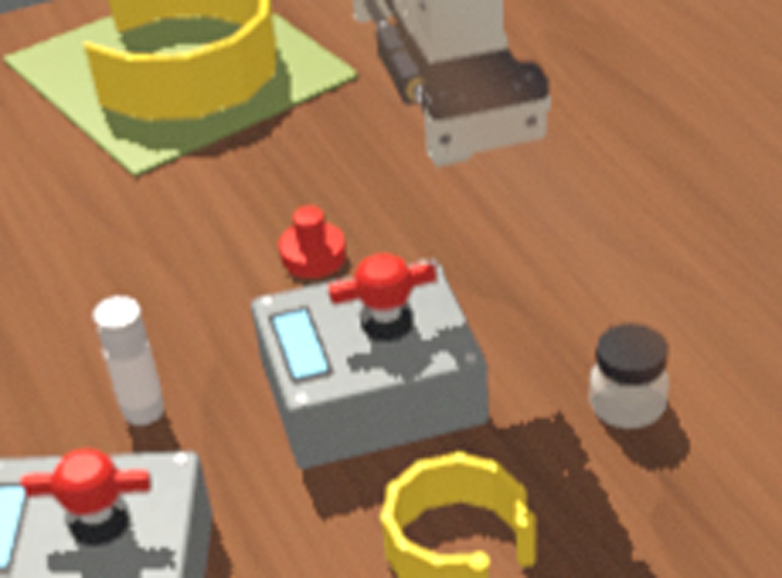

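The head is out, with the wing tips at about (334,292) and (434,272), matching the predicted out-and-home positions. The bystanders look undisturbed. One last pixel comparison with the first picture, then I hand in.

```bash
python3 - <<'E'
from h import *
from plant import job
def red(im):
    b,g,r=[im[...,i].astype(int) for i in range(3)]; m=(r>110)&(g<70)&(b<70); m[:133]=False
    m=m[:165,253:292]; v,u=np.nonzero(m); return len(u),u.mean().round(2),v.mean().round(2),np.polyfit(u,v,1)[0].round(3)
a=cv2.imread("pics/scene0.png"); b=imaging.capture("scene")["color"][:,:,::-1]
ra,rb=red(a),red(b); print(ra,rb)
if abs(ra[2]-rb[2])<.4 and abs(ra[3]-rb[3])<.05: print(job.finish_job())
E
```

```text
(247, np.float64(15.56), np.float64(142.36), np.float64(0.185)) (251, np.float64(15.8), np.float64(142.29), np.float64(0.169))
the job is handed in; nothing more can be done
None
```

I tested the stop button on the box nearest the base, and it ended fully out and turned home. I handed the job in at about 11.7 s of the 38 s; no verdict is reported.

- **Press:** I pushed with shut fingertips until the force rose to about 21 N at the end stop. After I let go, the picture showed the head staying in by itself, with the wings at home.
- **Twist:** I pushed the near wing sideways, turning the head about 0.6 rad clockwise (judged from the picture), and the catch freed. The head first rose only partway, with about 5 N of upward force on the tool, probably against a wider part of the finger. I raised the tip 8 mm so it could come out while still turned, then backed off and the spring brought it home.
- **Final check:** In the scene camera the button's image matches the start picture: its height differs by 0.07 pixels, and the wing slope is 0.169 against 0.185. The bystanders looked undisturbed by eye, but I did not measure them. The tool was clear, at z about 0.158 m, with only force-sensor noise.

The head was partly blocked for about a second during the twist. Whether step 2's press and twist limits were met is judged from pictures only, because the joint values can't be read. I viewed 12 pictures, two over the budget of 10.

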